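Weigh the sample canisters by hand and empty the loaded ones

TASK

Some of the four lidded canisters still hold a ceramic reference ball: lift them in turn to feel by weight which do, and tip each loaded one over its lid-hinge side so that its ball rolls out into the open tray. Do not tip the empty ones: their lids stay shut, while those of the emptied ones are left hanging open. Set every canister back upright where it stood, and leave the other things on the bench where they are.

Things in the scene. Friction and masses are not known exactly. Their poses are not given: they have to be found in the camera images.
- canister_a: opaque grey plastic canister, one of four that look the same, 100 mm tall: tapered cup (outer radius 31 mm at the foot, 45 mm at the rim, wall 4 mm) under a flat hinged lid (radius 45.5 mm, top at 105 mm). Origin at the centre of its underside, z up. Handle bar (16 mm wide, 24 mm tall, middle 88 mm up) sticks straight out along its own -x, to 134 mm from the axis
- canister_a_handle (a point): grip point in the middle of the handle bar of canister_a: 95 mm along its -x from its axis, 88 mm up; axes as the canister's
- canister_b: another such canister. Each lid hinges freely on its canister's own -y rim and lies shut under its own weight. When the canister is tipped past 90 degrees about the handle's axis, mouth going to its own -y (over the hinge side), the lid drops open by itself, the contents roll out over it, and the lid then stays hanging open beside the cup when the canister is set upright
- canister_b_handle (a point): grip point in the middle of the handle bar of canister_b: 95 mm along its -x from its axis, 88 mm up; axes as the canister's
- canister_c: another such canister. Empty, each weighs 130 to 175 g with its lid; a loaded one also holds one loose ceramic ball of 50 mm, hidden while the lid is shut, which adds 225 to 275 g. Some are loaded and some empty; their looks and places do not tell which
- canister_c_handle (a point): grip point in the middle of the handle bar of canister_c: 95 mm along its -x from its axis, 88 mm up; axes as the canister's
- canister_d: another such canister, the same in every visible way. When any loaded one is tipped some 95 degrees about its handle axis, the ball runs out over the open lid and lands roughly 100 mm to the tipping side of the handle axis; the open lid hangs up to 130 mm below the handle axis meanwhile
- canister_d_handle (a point): grip point in the middle of the handle bar of canister_d: 95 mm along its -x from its axis, 88 mm up; axes as the canister's
- canister_a_lid (a joint): lid angle of that canister, rad: 0 shut, 2.6 hanging fully open down the -y side (85 mm long, so it reaches 50 mm out from the rim); about 0.01 N m to move
- canister_b_lid (a joint): lid angle of that canister, rad: 0 shut, 2.6 hanging fully open down the -y side (85 mm long, so it reaches 50 mm out from the rim); about 0.01 N m to move
- canister_c_lid (a joint): lid angle of that canister, rad: 0 shut, 2.6 hanging fully open down the -y side (85 mm long, so it reaches 50 mm out from the rim); about 0.01 N m to move
- canister_d_lid (a joint): lid angle of that canister, rad: 0 shut, 2.6 hanging fully open down the -y side (85 mm long, so it reaches 50 mm out from the rim); about 0.01 N m to move
- tray: open square aluminium tray with a black rubber floor, fixed to the bench: 160 x 160 mm, walls 45 mm high and 5 mm thick, inner floor 10 mm above the bench. Origin at the centre of its underside, z up; it stands in one of the five places of the row, the canisters in the others
- vee_block: bystander: dark steel vee block 70 x 50 x 33 mm, loose; origin under its centre
- dial_gauge: bystander: dial gauge lying flat, case 58 mm across and 20 mm high, stem 50 mm along its +x; origin under the case's centre
- weight: bystander: brass knobbed weight, 50 mm across and 60 mm high; origin under its centre
- wrench: bystander: 130 mm wrench lying flat along its x; origin under its middle
- gauge_case: bystander: closed wooden gauge case 90 x 50 x 30 mm, long side along its x; origin under its centre
- bush: bystander: steel bush, outside diameter 64 mm, bore 36 mm, 35 mm high; origin under its centre
Mind the look-alikes: they are no part of the job. What is shaped like the canister_c but red or yellow is not meant.

How it is judged:
At the end, for the whole second after the job is handed in: The balls of both loaded canisters rest in the tray (more than 3.6 N on it), the lids of two canisters hang open (past 1.3 rad) and those of the other two are shut (under 0.3 rad), and all four canisters stand still and upright (within 0.1 rad) on the bench, each within 50 mm of where it stood (contact force between tray and anything else above 3.6 N and angle between each of canister_a, canister_b, canister_c, canister_d's own z axis and vertical below 0.1 rad and height (world z) of each of canister_a, canister_b, canister_c, canister_d below 0.006 m and distance of each of canister_a, canister_b, canister_c, canister_d from where it was at the start of the episode below 0.05 m and linear speed of each of canister_a, canister_b, canister_c, canister_d below 0.04 m/s and ((value of joint each of canister_a_lid, canister_b_lid above 1.3 rad and value of joint each of canister_c_lid, canister_d_lid below 0.3 rad) or (value of joint each of canister_a_lid, canister_c_lid above 1.3 rad and value of joint each of canister_b_lid, canister_d_lid below 0.3 rad) or (value of joint each of canister_a_lid, canister_d_lid above 1.3 rad and value of joint each of canister_b_lid, canister_c_lid below 0.3 rad) or (value of joint each of canister_a_lid, canister_d_lid below 0.3 rad and value of joint each of canister_b_lid, canister_c_lid above 1.3 rad) or (value of joint each of canister_a_lid, canister_c_lid below 0.3 rad and value of joint each of canister_b_lid, canister_d_lid above 1.3 rad) or (value of joint each of canister_a_lid, canister_b_lid below 0.3 rad and value of joint each of canister_c_lid, canister_d_lid above 1.3 rad))); the robot touches nothing.
It fails at once if an empty canister is tipped out too: three lids are open (value of joint each of canister_a_lid, canister_b_lid, canister_c_lid above 1.3 rad or value of joint each of canister_a_lid, canister_b_lid, canister_d_lid above 1.3 rad or value of joint each of canister_a_lid, canister_c_lid, canister_d_lid above 1.3 rad or value of joint each of canister_b_lid, canister_c_lid, canister_d_lid above 1.3 rad).
It fails at once if a canister is tipped by more than 50 degrees any other way than over its hinge side (angle between any of canister_a, canister_b, canister_c, canister_d's own y axis and vertical above 2.44 rad or angle between any of canister_a, canister_b, canister_c, canister_d's own x axis and vertical above 2.44 rad or angle between any of canister_a, canister_b, canister_c, canister_d's own x axis and vertical below 0.7 rad).
It fails at once if a bystander is moved more than 30 mm (distance of any of vee_block, dial_gauge, weight, wrench, gauge_case, bush from where it was at the start of the episode above 0.03 m).
It also fails if it takes over 72 s, if anything falls off the work surface, if the arm or the gripper's body presses on something with over 40 N, if the wrist force passes 120 N, or if a joint passes its speed limit or range.

ROBOT

A 6-joint arm with a two-finger parallel gripper is mounted at the origin on the work surface. World frame = base frame: x ahead of the robot, y to its left, z up, the work surface at z = 0. Lengths are in m, angles in rad, forces in N, time in s.
With the tool pointing down it reaches from about 0.3 to 0.85 m from the base axis. Payload 5.4 kg.
Tool frame: the origin (TCP) lies midway between the tips of the shut fingers; the grasp point (between the pads) lies 19 mm behind it; z points along the fingers, y is the line along which they close (so a half turn about z gives the same grasp; the last joint's range is limited). The gripper opens to 85 mm and grips with 20 to 120 N. Pads are 22 mm wide; open, the fingers measure 114 mm over their backs; the gripper's body (76 mm by 85 mm) begins 54 mm behind the grasp point. The pads swing forward as they close: fully open they stand 13 mm farther back than shut.
Start: joints at [1.006, 0.158, 1.597, -0, 1.386, -0.21], TCP at [0.2, 0.539, 0.231] pointing down, gripper open.
Joint ranges: [-2.91, 2.91], [-0.94, 2.29], [0.18, 2.7], [-1.29, 4.43], [0.17, 2.64], [-3, 3]. Speed limits (rad/s): [2.57, 2.57, 3.14, 3.14, 3.14, 3.14].

INTERFACE

Orientations are given as a 3x3 rotation matrix whose columns are the frame's x, y, z axes.
In Python, from plant import manip gives the robot as it stands. Calls block until the motion is done:
- manip.move_pose(position, orientation): joint-space move of the TCP to a pose.
- manip.line_to(position, feed=0.15, orientation=None, threshold=None): straight line of the TCP; orientation=None keeps the orientation; feed is the mean speed in m/s. With threshold (N) it stops when the force on the tool has changed by that much, and returns True; else False.
- manip.movej(angles): joint-space move.
- manip.command_gripper(opening): finger opening in m; the grip force is fixed at half the most; returns when the fingers have stopped.
- manip.dwell(seconds).
- manip.ik(position, orientation): joint angles nearest the present ones, or None.
- manip.state(): the state.
- manip.grab_frame(name): name is "side" or "top"; returns a dict with "img" (480x640x3 uint8, blue, green, red), "z_map" (480x640 float32, m along the optical axis (not along the pixel's ray), 0 where there is no reading), "K" (3x3 intrinsics, pixels), "distortion" ([k1, k2, p1, p2, k3] as OpenCV has them; the pictures are not rectified), "rvec" (rotation vector, rad) and "tvec" (3), from world to camera coordinates, as OpenCV has them. Camera axes: x right, y down, z forward; pixel columns grow to the right and rows downward; lengths in m; the calibration is good to about 2 mm. A picture is of the moment at which its call begins.
A pose or a line that the arm cannot do raises manip.IKError and nothing moves.
- manip.sign_off(): hands the job in; it is judged then, once.
The state is a dict: "time": time; "joint_pos": joint angles; "qd": joint speeds; "joint_torque": joint torques, N m; "tcp_pos": TCP position; "orientation": TCP orientation; "force": force on the tool from outside, world axes, zero at the start; "wrist_torque": the same for the moment, N m; "finger_gap": finger opening in m; "grip_force": force on a finger pad.
Only numpy, scipy, OpenCV 4.12 (cv2) and the standard library are available. Lean on these libraries where they do the work, as an engineer would, in place of code of your own. Each camera call takes 0.05 s, during which the arm holds its last target. There are 200 camera calls.

## Working session

There is one attempt and no reset: what is moved stays moved. The work goes in short steps, each a Python script; the robot and the scene stay as the last script left them, time stands still between calls to the robot, and variables do not carry over. Pictures are saved under pics/ and viewed, at most 10 in all, crops included, and the job is handed in when it is done.

```bash
ls; mkdir -p pics; python3 - <<'E'
from plant import manip
import cv2,numpy as np
for n in ("top","side"):
    f=manip.grab_frame(n); cv2.imwrite(f"pics/{n}0.png",f["img"]); np.savez(f"{n}0.npz",**f)
    R=cv2.Rodrigues(f["rvec"])[0]; print(n,-R.T@np.ravel(f["tvec"]),R[2],f["K"][0,0],f["distortion"])
s=manip.state();print(s)
E
```

```text
pics
top [0.33048915 0.1058501  1.30208767] [ 0.119367   -0.01181782 -0.99277986] 517.4456787972291 [-0.00303914  0.          0.          0.          0.        ]
side [-0.14965939 -0.93802018  0.7841341 ] [ 0.44781597  0.74344459 -0.49674038] 603.0176410743558 [-0.1779465  0.         0.         0.         0.       ]
{'time': 0.1, 'joint_pos': array([ 1.00589452e+00,  1.59041606e-01,  1.59812478e+00, -1.03828818e-05,
        1.38623474e+00, -2.10102570e-01]), 'qd': array([ 1.01205541e-04, -8.50661290e-04, -2.26537665e-03,  2.24628482e-03,
        9.01176359e-04, -3.99559887e-05]), 'joint_torque': array([-5.28140595e-05, -3.96987104e+01, -3.32339680e+01, -2.40039672e-04,
        4.08000225e-03, -1.43774162e-05]), 'tcp_pos': array([0.1994725 , 0.53869205, 0.2303749 ]), 'orientation': array([[-9.37716741e-01,  3.47399472e-01, -9.59510776e-04],
       [ 3.47400603e-01,  9.37715560e-01, -1.53296925e-03],
       [ 3.67195477e-04, -1.77082555e-03, -9.99998365e-01]]), 'force': array([ 0.97882161, -0.59109188, -0.09273687]), 'wrist_torque': array([-0.03055795,  0.0132734 ,  0.05918309]), 'grip_force': 0.0, 'finger_gap': 0.08558766797563648}
```

View pics/top0.png

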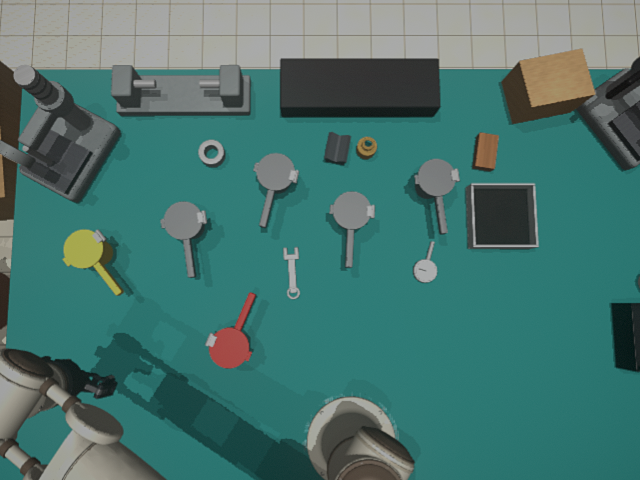

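View pics/side0.png

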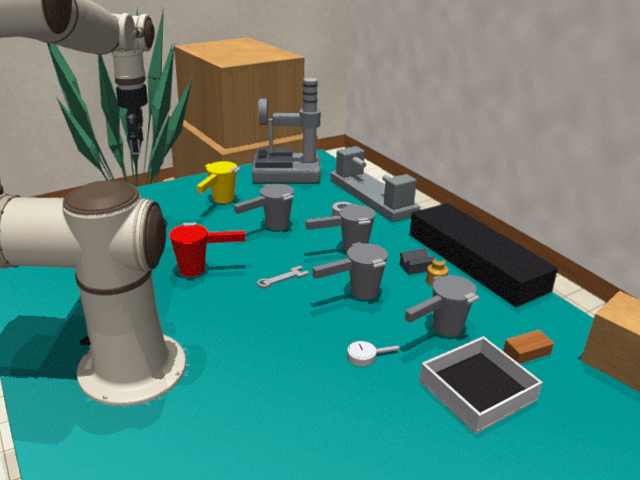

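The top view shows four grey canisters with lids at px (184,221), (275,172), (351,211), (436,178). Their handles point down the picture, towards the base, and the hinge tabs are on the right, on the tray side. The tray is at (504,216). The side view agrees, and the red and yellow ones are decoys.

```bash
cat > h.py <<'E'
import numpy as np,cv2
def cloud(f):
    z=f["z_map"]; v,u=np.nonzero(z>0)
    n=cv2.undistortPoints(np.c_[u,v].astype(float)[:,None],f["K"],f["distortion"])[:,0]
    d=z[v,u]; P=np.c_[n*d[:,None],d]; R=cv2.Rodrigues(f["rvec"])[0]
    W=(P-np.ravel(f["tvec"]))@R
    hsv=cv2.cvtColor(f["img"],cv2.COLOR_BGR2HSV)[v,u]
    return W,hsv,u,v
def cans(f,lo=.075,hi=.125,rad=0.16):
    "grey clusters at lid height -> points"
    W,h,u,v=cloud(f)
    m=(W[:,2]>lo)&(W[:,2]<hi)&(h[:,1]<90)&(W[:,0]>.25)&(W[:,0]<.85)&(abs(W[:,1])<.6)
    im=np.zeros(f["z_map"].shape,np.uint8); im[v[m],u[m]]=1
    n,l,st,c=cv2.connectedComponentsWithStats(im)
    return [W[m][l[v[m],u[m]]==i] for i in range(1,n) if st[i,4]>150]
E
python3 - <<'E'
from h import *
import cv2
from scipy.optimize import least_squares
T=np.load("top0.npz"); S=np.load("side0.npz")
out=[]
WS,hS,_,_=cloud(S)
for P in cans(T):
    # lid circle centre: distance-transform peak on 1 mm raster
    q=P[:,:2]; o=q.min(0)-.02; im=np.zeros((400,400),np.uint8)
    for a in q: cv2.circle(im,tuple(((a-o)*1000).astype(int)),2,1,-1)
    D=cv2.distanceTransform(im,cv2.DIST_L2,5); r=D.max(); c=np.argwhere(D>r-1).mean(0)[::-1]/1000+o
    far=q[np.linalg.norm(q-c,axis=1)>.07]
    d=(far.mean(0)-c); L=np.linalg.norm(far-c,axis=1).max(); d/=np.linalg.norm(d)
    lid=P[np.linalg.norm(q-c,axis=1)<.035]; hd=P[np.linalg.norm(q-c,axis=1)>.08]
    ss=WS[(np.linalg.norm(WS[:,:2]-c,axis=1)<.03)&(WS[:,2]>.06)]
    g=c+.095*d; sh=WS[(np.linalg.norm(WS[:,:2]-g,axis=1)<.012)&(WS[:,2]>.06)]
    print(c.round(4),"r",r,"hdeg",np.degrees(np.arctan2(d[1],d[0])).round(1),"L",L.round(4),"lidz",np.median(lid[:,2]).round(4),"hz",np.median(hd[:,2]).round(4),"side lidz",np.median(ss[:,2]).round(4),len(ss),"hz",np.percentile(sh[:,2],85).round(4) if len(sh) else 0,"grip",g.round(4))
    out.append([*c,np.arctan2(-d[1],-d[0])])
out=sorted(out,key=lambda a:a[1]); np.save("cans.npy",out)
W,h,u,v=cloud(T)
m=(u>465)&(u<545)&(v>175)&(v<255)&(W[:,2]>.03)&(W[:,2]<.06); 
r=cv2.minAreaRect(W[m][:,:2].astype(np.float32)); print("tray",r,np.median(W[m][:,2]))
for n,(x,y) in dict(bush=(211,153),vee=(338,148),wt=(367,147),case=(486,151),wrench=(291,273),dial=(426,270),red=(230,347),redh=(250,296),stemtip=(432,243)).items():
    i=np.argmin((u-x)**2+(v-y)**2); print(n,W[i].round(3))
E
```

```text
<stdin>:13: RuntimeWarning: Mean of empty slice.
  ret = um.true_divide(
Traceback (most recent call last):
ValueError: zero-size array to reduction operation maximum which has no identity
```

```bash
python3 - <<'E'
from plant import manip
import numpy as np
from scipy.spatial.transform import Rotation as Ro
# feasibility: handle along +x-ish (yaw), tool pitched down by p, roll t about handle
for g in ([.42,.0],[.42,.3],[.42,-.2],[.5,.3],[.5,0]):
  for pd in (0,20,35,50,90):
    r=[]
    for t in (0,45,95,110):
      for s in (0,1):
        p=np.radians(pd); z=np.array([np.cos(p),0,-np.sin(p)]); y=np.array([0,1.,0])*(1-2*s); x=np.cross(y,z)
        R=Ro.from_euler("x",t,degrees=True).as_matrix()@np.c_[x,y,z]
        h=.1 if t==0 else .22
        try: q=manip.ik(np.array([*g,h])+R[:,2]*.019,R)
        except Exception as e: q=None
        r.append("-" if q is None else "%.1f"%q[5])
    print(g,pd,r)
E
```

```text
[0.42, 0.0] 0 ['-', '-', '-', '-', '-', '-', '-', '-']
[0.42, 0.0] 20 ['-', '-', '-', '-', '-', '-', '-', '-']
[0.42, 0.0] 35 ['-', '-', '-', '-', '-2.6', '0.6', '-2.5', '0.6']
[0.42, 0.0] 50 ['-', '-', '-2.6', '0.6', '-2.6', '0.5', '-2.6', '0.6']
[0.42, 0.0] 90 ['-1.9', '1.3', '-2.4', '0.8', '-2.6', '0.5', '-2.6', '0.5']
[0.42, 0.3] 0 ['1.4', '-1.8', '1.9', '-1.2', '2.8', '-0.3', '-', '-0.1']
[0.42, 0.3] 20 ['1.1', '-2.0', '2.0', '-1.2', '-', '0.0', '-2.9', '0.3']
[0.42, 0.3] 35 ['-', '-', '-', '-', '-2.8', '0.3', '-2.7', '0.4']
[0.42, 0.3] 50 ['-0.2', '2.9', '-2.0', '1.2', '-2.7', '0.5', '-2.7', '0.4']
[0.42, 0.3] 90 ['-1.2', '2.0', '-1.9', '1.2', '-2.6', '0.6', '-2.7', '0.5']
[0.42, -0.2] 0 ['1.7', '-1.5', '2.9', '-0.2', '-2.5', '0.7', '-2.2', '0.9']
[0.42, -0.2] 20 ['2.1', '-1.1', '-', '0.1', '-2.5', '0.6', '-2.3', '0.8']
[0.42, -0.2] 35 ['2.5', '-0.6', '-2.9', '0.2', '-2.5', '0.6', '-2.4', '0.8']
[0.42, -0.2] 50 ['3.0', '-0.2', '-2.8', '0.3', '-2.5', '0.6', '-2.4', '0.8']
[0.42, -0.2] 90 ['-2.3', '0.9', '-2.6', '0.6', '-2.6', '0.6', '-2.5', '0.6']
[0.5, 0.3] 0 ['1.4', '-1.8', '2.0', '-1.2', '2.8', '-0.3', '-', '-0.0']
[0.5, 0.3] 20 ['1.1', '-2.0', '2.2', '-1.0', '-', '0.1', '-2.8', '0.3']
[0.5, 0.3] 35 ['0.7', '-2.5', '-', '0.1', '-2.8', '0.4', '-2.7', '0.5']
[0.5, 0.3] 50 ['-0.3', '2.8', '-2.2', '1.0', '-2.6', '0.5', '-2.6', '0.5']
[0.5, 0.3] 90 ['-1.2', '1.9', '-1.9', '1.2', '-2.5', '0.7', '-2.5', '0.6']
[0.5, 0] 0 ['1.6', '-1.6', '-', '-', '-', '-', '-', '-']
[0.5, 0] 20 ['1.9', '-1.3', '-2.9', '0.2', '-2.6', '0.6', '-2.4', '0.7']
[0.5, 0] 35 ['2.5', '-0.7', '-2.7', '0.4', '-2.5', '0.6', '-2.5', '0.7']
[0.5, 0] 50 ['-2.6', '0.5', '-2.6', '0.6', '-2.5', '0.6', '-2.5', '0.7']
[0.5, 0] 90 ['-1.8', '1.3', '-2.3', '0.9', '-2.5', '0.7', '-2.5', '0.6']
```

```bash
cat > meas.py <<'E'
from h import *
def measure(T,S):
    WS=cloud(S)[0]; W,h,u,v=cloud(T)
    grey=(W[:,2]>.07)&(W[:,2]<.13)&(h[:,1]<90)
    out=[]
    for (x,y) in ((184,221),(275,172),(351,211),(436,178)):
        s=W[np.argmin((u-x)**2+(v-y)**2),:2]
        P=W[grey&(np.linalg.norm(W[:,:2]-s,axis=1)<.17)]
        q=P[:,:2]; o=q.min(0)-.02; im=np.zeros((400,400),np.uint8)
        for a in q: cv2.circle(im,tuple(((a-o)*1000).astype(int)),2,1,-1)
        D=cv2.distanceTransform(im,cv2.DIST_L2,5); r=D.max(); c=np.argwhere(D>r-1).mean(0)[::-1]/1000+o
        rr=np.linalg.norm(q-c,axis=1); far=q[(rr>.07)&(rr<.14)]
        d=far.mean(0)-c; d/=np.linalg.norm(d); g=c+.095*d
        ss=WS[(np.linalg.norm(WS[:,:2]-c,axis=1)<.03)&(WS[:,2]>.06)]
        sh=WS[(np.linalg.norm(WS[:,:2]-g,axis=1)<.008)&(WS[:,2]>.06)]
        print(c.round(4),"r",r,"yaw",np.degrees(np.arctan2(-d[1],-d[0])).round(1),"L",np.linalg.norm(far-c,axis=1).max().round(3),"lidz %.4f hz %.4f"%(np.median(P[rr<.03][:,2]),np.median(P[(rr>.07)&(rr<.13)][:,2])),"side",np.median(ss[:,2]).round(4),len(ss),np.percentile(sh[:,2],85).round(4) if len(sh) else 0,"grip",g.round(4))
        out.append([*c,np.arctan2(-d[1],-d[0])])
    return np.array(out)
E
python3 - <<'E'
from meas import *
T=np.load("top0.npz"); S=np.load("side0.npz")
np.save("cans.npy",measure(T,S))
W,h,u,v=cloud(T)
m=(u>465)&(u<545)&(v>175)&(v<255)&(W[:,2]>.03)&(W[:,2]<.06); 
r=cv2.minAreaRect(W[m][:,:2].astype(np.float32)); print("tray",r,np.median(W[m][:,2]))
for n,(x,y) in dict(bush=(211,143),vee=(338,148),wt=(367,147),case=(486,151),wrench=(291,273),dial=(426,270),red=(230,347),redh=(250,296),stemtip=(432,243)).items():
    i=np.argmin((u-x)**2+(v-y)**2); print(n,W[i].round(3))
E
```

```text
[0.5145 0.3984] r 20.999996 yaw 15.2 L 0.122 lidz 0.1041 hz 0.0994 side 0.1042 176 0.0998 grip [0.4228 0.3734]
[0.6171 0.1925] r 13.393799 yaw 29.5 L 0.105 lidz 0.1040 hz 0.1015 side 0.103 243 0 grip [0.5345 0.1456]
[ 0.5417 -0.0166] r 21.590698 yaw -11.6 L 0.127 lidz 0.1048 hz 0.0996 side 0.1017 576 0.1 grip [0.4486 0.0025]
[ 0.6143 -0.195 ] r 13.196899 yaw 13.7 L 0.122 lidz 0.1050 hz 0.0993 side 0.1042 379 0.1002 grip [ 0.522  -0.2176]
tray ((0.5482797026634216, -0.3862798810005188), (0.16184045374393463, 0.1609693169593811), 0.01244431547820568) 0.04321080435445476
bush [0.737 0.342 0.031]
vee [0.726 0.02  0.022]
wt [ 0.717 -0.049  0.06 ]
case [ 0.715 -0.355  0.031]
wrench [0.409 0.141 0.006]
dial [ 0.414 -0.195  0.017]
red [0.236 0.278 0.102]
redh [0.351 0.233 0.101]
stemtip [ 0.482 -0.213  0.017]
```

```bash
sed -i 's/D=cv2.distanceTransform/im=cv2.morphologyEx(im,cv2.MORPH_CLOSE,np.ones((13,13),np.uint8)); D=cv2.distanceTransform/' meas.py
python3 - <<'E'
from meas import *
T=np.load("top0.npz"); S=np.load("side0.npz")
np.save("cans.npy",measure(T,S))
W,h,u,v=cloud(T)
print("wrench extents"); 
for (x,y) in ((286,250),(297,250),(293,297)): print(W[np.argmin((u-x)**2+(v-y)**2)].round(3))
i=cv2.resize(T["img"][120:290,150:480],None,fx=2.4,fy=2.4,interpolation=cv2.INTER_CUBIC); 
R=T["rvec"];
for x,y,a in np.load("cans.npy"):
    th=np.linspace(0,2*np.pi,60); C=np.c_[x+.0455*np.cos(th),y+.0455*np.sin(th),0*th+.105]
    C=np.r_[C,[[x-.134*np.cos(a),y-.134*np.sin(a),.1],[x-.095*np.cos(a),y-.095*np.sin(a),.1]]]
    p=cv2.projectPoints(C,R,T["tvec"],T["K"],T["distortion"])[0][:,0]
    for k in p: cv2.circle(i,tuple(((k-[150,120])*2.4).astype(int)),1,(0,0,255),-1)
cv2.imwrite("pics/chk.png",i)
E
```

```text
[0.5278 0.39  ] r 44.9938 yaw 9.0 L 0.133 lidz 0.1040 hz 0.0997 side 0.1043 159 0.1003 grip [0.434  0.3751]
[0.6436 0.1746] r 44.95039 yaw -13.6 L 0.134 lidz 0.1044 hz 0.0995 side 0.1045 195 0.0996 grip [0.5513 0.197 ]
[ 0.5501 -0.0052] r 44.74109 yaw -4.5 L 0.134 lidz 0.1047 hz 0.0999 side 0.1045 282 0.1001 grip [0.4553 0.0023]
[ 0.6283 -0.2078] r 44.75659 yaw 5.1 L 0.133 lidz 0.1053 hz 0.0994 side 0.1049 355 0.1007 grip [ 0.5337 -0.2163]
wrench extents
[0.467 0.154 0.007]
[0.467 0.126 0.009]
[0.349 0.136 0.009]
```

View pics/chk.png

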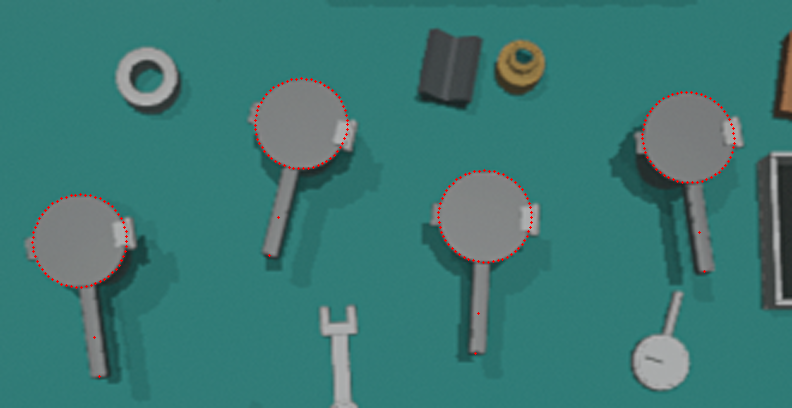

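The overlay (red rings and handle dots) matches all four lids and handles to within about 1 px. Lid height is 0.104–0.105 and handle top 0.0995, in both views. Next I check which tool pitch works everywhere.

```bash
cat > r.py <<'E'
import numpy as np
from plant import manip
from scipy.spatial.transform import Rotation as Ro
CANS=np.load("cans.npy"); GD=.085; HZ=.088
DUMP=np.array([.463,-.284,.215])
def tool(psi,pitch,t=0,flip=1):
    p=np.radians(pitch); z=np.array([np.cos(p),0,-np.sin(p)]); y=np.array([0,-1.,0]) if flip else np.array([0,1.,0])
    B=np.c_[np.cross(y,z),y,z]
    return (Ro.from_euler("z",psi)*Ro.from_euler("x",t,degrees=True)).as_matrix()@B
def tcp(g,R): return np.asarray(g)+.019*R[:,2]
def grip(i): x,y,a=CANS[i]; return np.array([x-GD*np.cos(a),y-GD*np.sin(a),HZ])
E
python3 - <<'E'
from r import *
for P in (50,60,70,90):
  for fl in (0,1):
    print("P",P,fl)
    for i in range(4):
      for h in (0,.15):
        R=tool(CANS[i,2],P,0,fl); q=manip.ik(tcp(grip(i)+[0,0,h],R),R); print(i,h,None if q is None else q.round(2))
    for t in (0,35,70,105):
        R=tool(0,P,t,fl); q=manip.ik(tcp(DUMP,R),R); print("dump",t,None if q is None else q.round(2))
E
```

```text
P 50 0
0 0 [ 0.65  0.14  2.13 -0.95  0.38 -0.27]
0 0.15 [ 0.65 -0.14  2.06 -0.52  0.65 -0.75]
1 0 [ 0.29  0.17  2.09 -0.95  0.41 -0.24]
1 0.15 [ 0.29 -0.1   2.02 -0.55  0.66 -0.7 ]
2 0 [-0.38 -0.33  2.56  0.69  0.31 -2.48]
2 0.15 [-0.38 -0.7   2.44  0.29  0.74 -2.02]
3 0 None
3 0.15 [-0.86 -0.16  2.08  0.72  0.91 -2.88]
dump 0 None
dump 35 [-1.22  0.12  1.94  0.87  1.44 -2.84]
dump 70 [-1.27  0.45  1.77  1.02  1.81 -2.6 ]
dump 105 [-1.27  0.73  1.71  1.26  2.08 -2.29]
P 50 1
0 0 [ 0.65  0.14  2.13 -0.95  0.38  2.87]
0 0.15 [ 0.65 -0.14  2.06 -0.52  0.65  2.39]
1 0 [ 0.29  0.17  2.09 -0.95  0.41  2.9 ]
1 0.15 [ 0.29 -0.1   2.02 -0.55  0.66  2.44]
2 0 [-0.38 -0.33  2.56  0.69  0.31  0.67]
2 0.15 [-0.38 -0.7   2.44  0.29  0.74  1.12]
3 0 [-0.86  0.12  2.15  1.    0.67 -0.12]
3 0.15 [-0.86 -0.16  2.08  0.72  0.91  0.26]
dump 0 [-1.1  -0.22  2.18  0.76  0.98  0.09]
dump 35 [-1.22  0.12  1.94  0.87  1.44  0.3 ]
dump 70 [-1.27  0.45  1.77  1.02  1.81  0.54]
dump 105 [-1.27  0.73  1.71  1.26  2.08  0.85]
P 60 0
0 0 [ 0.6   0.15  2.05 -0.46  0.51 -0.77]
0 0.15 [ 0.6  -0.09  1.95 -0.3   0.82 -
[... 2445 characters left out ...]
.73  0.    1.31 -2.34]
dump 35 [-0.96  0.41  1.47  0.34  1.77 -2.55]
dump 70 [-1.04  0.75  1.26  0.63  2.19 -2.54]
dump 105 [-1.05  1.04  1.18  1.02  2.54 -2.37]
P 90 1
0 0 [ 0.5   0.35  1.71 -0.    1.08  1.91]
0 0.15 [ 0.5   0.19  1.59 -0.    1.37  1.91]
1 0 [ 0.13  0.38  1.67 -0.    1.09  1.94]
1 0.15 [ 0.13  0.22  1.56 -0.    1.37  1.94]
2 0 [-0.26  0.08  2.04 -0.    1.03  1.39]
2 0.15 [-0.26 -0.12  1.91  0.    1.36  1.39]
3 0 [-0.58  0.36  1.7   0.    1.08  0.9 ]
3 0.15 [-0.58  0.19  1.58  0.    1.37  0.9 ]
dump 0 [-0.77  0.11  1.73  0.    1.31  0.8 ]
dump 35 [-0.96  0.41  1.47  0.34  1.77  0.6 ]
dump 70 [-1.04  0.75  1.26  0.63  2.19  0.6 ]
dump 105 [-1.05  1.04  1.18  1.02  2.54  0.78]
```

```bash
cat >> r.py <<'E'
PITCH=60
def F():
    a=[]
    for _ in range(5): manip.dwell(.05); a.append(manip.state()["force"])
    return np.mean(a,0)
def pick(i,first=False):
    R=tool(CANS[i,2],PITCH); g=grip(i)
    manip.move_pose(tcp(g+[0,0,.10],R),R)
    if manip.state()["finger_gap"]>.06: manip.command_gripper(.05)
    manip.line_to(tcp(g+[0,0,.03],R),.2)
    manip.dwell(.15); f0=F()
    manip.line_to(tcp(g,R),.08)
    manip.command_gripper(0.0); s=manip.state(); print("gap",s["finger_gap"],"grip",s["grip_force"])
    manip.line_to(tcp(g+[0,0,.03],R),.1)
    manip.dwell(.2); w=(f0-F())[2]; print("can",i,"weight N",w.round(2),"t",manip.state()["time"]); return w
def place(i):
    R=tool(CANS[i,2],PITCH); g=grip(i)
    manip.line_to(tcp(g+[0,0,.008],R),.12)
    hit=manip.line_to(tcp(g+[0,0,-.004],R),.03,threshold=3.)
    print("contact",hit,(manip.state()["tcp_pos"]-tcp(g,R)).round(4))
    manip.command_gripper(.05); 
    manip.line_to(tcp(g+[0,0,.10],R),.25); print("t",manip.state()["time"])
def dump(i):
    R=tool(CANS[i,2],PITCH); g=grip(i); R0=tool(0,PITCH); g0=DUMP+[0,0,.025]
    manip.line_to(tcp(g+[0,0,.15],R),.25)
    manip.line_to(tcp(g0,R0),.33,R0)
    f=F()
    R1=tool(0,PITCH,104); d=np.linalg.norm(tcp(DUMP,R1)-tcp(g0,R0))
    manip.line_to(tcp(DUMP,R1),d/2.2,R1); manip.dwell(.8)
    print("t",manip.state()["time"],"tipped")
def undump(i):
    R=tool(CANS[i,2],PITCH); g=grip(i); R0=tool(0,PITCH); g0=DUMP+[0,0,.025]
    d=np.linalg.norm(tcp(g0,R0)-manip.state()["tcp_pos"])
    manip.line_to(tcp(g0,R0),d/1.8,R0)
    manip.line_to(tcp(g+[0,0,.15],R),.33,R)
    manip.dwell(.2); print("force",F().round(2))
    manip.line_to(tcp(g+[0,0,.03],R),.25)
E
python3 - <<'E'
from r import *
import cv2
w=pick(0)
cv2.imwrite("pics/p0.png",manip.grab_frame("side")["img"])
E
```

```text
gap 0.014806651600945128 grip 61.22063398361206
can 0 weight N 1.47 t 5.35
```

View pics/p0.png

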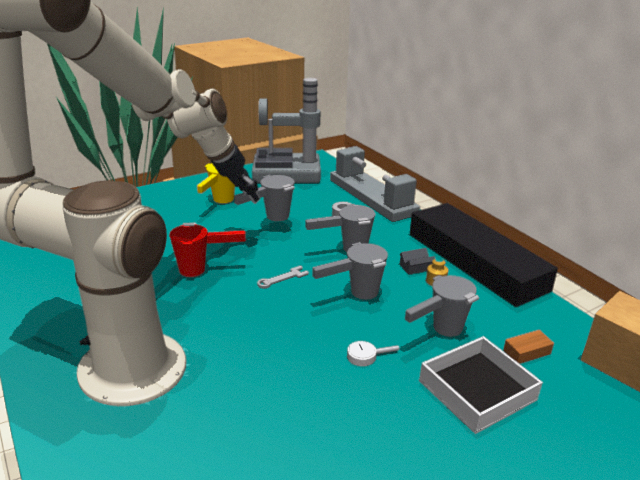

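The canister at px (277,197) is lifted upright and weighs 1.47 N, so it is empty. I'll set it back and weigh the next.

```bash
python3 - <<'E'
from r import *
place(0)
w=pick(1)
if w<2.5:
    place(1); w=pick(2)
E
```

```text
contact True [0.0009 0.0009 0.0004]
t 7.0667
gap 0.015091790348561623 grip 61.04120850563049
can 1 weight N 4.11 t 10.6667
```

```bash
python3 - <<'E'
from r import *
import cv2
dump(1)
a=manip.grab_frame("side")["img"]; b=manip.grab_frame("top")["img"]
cv2.imwrite("pics/d1.png",np.hstack([cv2.resize(a[120:,240:],(400,360)),cv2.resize(b[100:400,300:],(400,360))]))
E
```

```text
t 16.6333 tipped
```

View pics/d1.png

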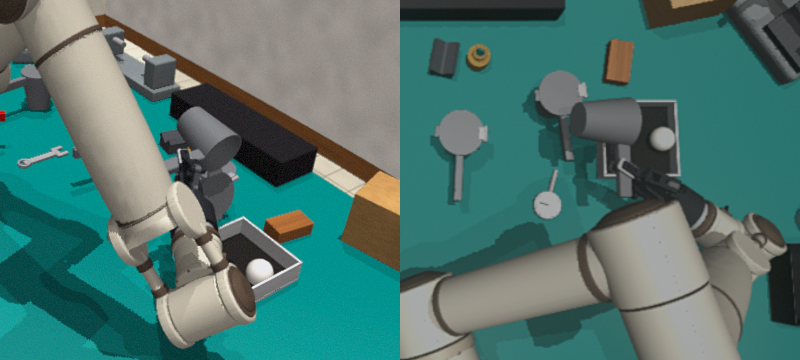

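The ball (white, at px (259,271) left and (663,138) right) lies in the tray with the canister tipped above it. Now I return that canister and weigh the third.

```bash
python3 - <<'E'
from r import *
undump(1); place(1)
w=pick(2)
if w>2.5: dump(2)
else:
    place(2); w=pick(3)
import cv2
a=manip.grab_frame("side")["img"]; b=manip.grab_frame("top")["img"]
cv2.imwrite("pics/d2.png",np.hstack([cv2.resize(a[120:,240:],(400,360)),cv2.resize(b[100:400,240:],(400,300)) if 0 else cv2.resize(b[60:420,160:],(400,360))]))
E
```

```text
force [-0.05 -0.03 -1.86]
contact True [0.0011 0.0004 0.0006]
t 23.375
gap 0.015363977866510814 grip 62.572370767593384
can 2 weight N 1.79 t 27.0917
contact True [ 0.0012 -0.0002  0.0004]
t 28.7583
gap 0.01523645989135217 grip 59.72808480262756
can 3 weight N 4.21 t 32.4
```

View pics/d2.png

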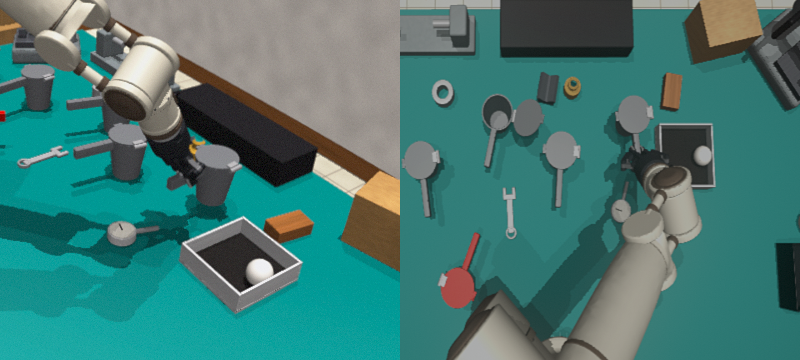

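Canister 2 (1.79 N) is empty and back in place. Canister 1 stands at px (497,112) with its lid open. The fourth weighs 4.21 N, so it is loaded, and I'll tip it.

```bash
python3 - <<'E'
from r import *
import cv2
dump(3); undump(3); place(3)
manip.movej([1.006,.158,1.597,0,1.386,-.21])
a=manip.grab_frame("side"); b=manip.grab_frame("top"); np.savez("sideE.npz",**a); np.savez("topE.npz",**b)
from meas import measure,cloud
c=measure(b,a)-CANS; print(c.round(4),manip.state()["time"])
for n,(x,y) in dict(bush=(211,143),vee=(338,148),wt=(367,147),case=(486,151),wrench=(291,273),dial=(426,270)).items():
    for f in (np.load("top0.npz"),b): 
        p=f["img"][y-4:y+5,x-4:x+5].reshape(-1,3).mean(0); print(n,p.round())
cv2.imwrite("pics/e.png",np.hstack([cv2.resize(a["img"][120:,240:],(400,360)),cv2.resize(b["img"][60:420,160:],(400,360))]))
E
```

```text
t 37.0083 tipped
force [ 0.1  -0.19 -1.28]
contact True [ 0.0009 -0.0009  0.0006]
t 42.1917
[0.5289 0.3868] r 45.187595 yaw 9.3 L 0.133 lidz 0.1040 hz 0.0989 side 0.1043 158 0.0999 grip [0.4351 0.3715]
[0.6296 0.1013] r 29.162794 yaw -83.0 L 0.14 lidz 0.1155 hz 0.0982 side 0.103 31 0 grip [0.6181 0.1956]
[ 0.5505 -0.0093] r 45.14419 yaw -96.4 L 0.14 lidz 0.1048 hz 0.1175 side 0.1046 287 0 grip [0.5611 0.0851]
[ 0.6365 -0.2821] r 29.0 yaw -58.2 L 0.14 lidz 0.1153 hz 0.0988 side 0.1168 204 0.1 grip [ 0.5865 -0.2014]
[[ 1.0000e-03 -3.1000e-03  4.3000e-03]
 [-1.4000e-02 -7.3300e-02 -1.2119e+00]
 [ 5.0000e-04 -4.1000e-03 -1.6035e+00]
 [ 8.2000e-03 -7.4300e-02 -1.1050e+00]] 45.2167
bush [126. 127. 119.]
bush [126. 128. 119.]
vee [76. 75. 70.]
vee [76. 75. 70.]
wt [ 63.  95. 100.]
wt [ 63.  95. 101.]
case [ 67.  99. 139.]
case [ 78. 100. 129.]
wrench [154. 155. 140.]
wrench [155. 156. 141.]
dial [167. 167. 165.]
dial [168. 168. 166.]
```

View pics/e.png

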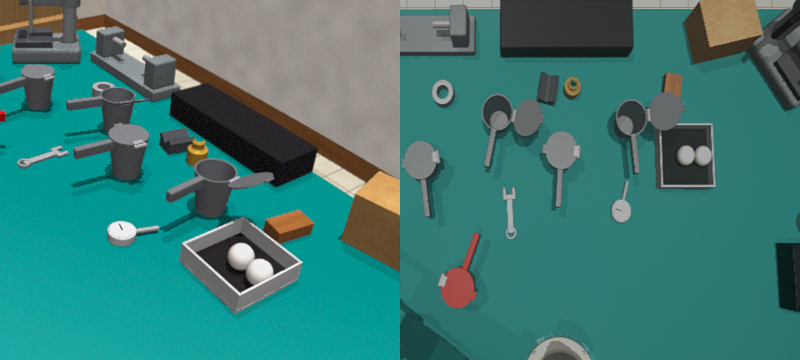

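Both balls are in the tray at px (686,155) and (703,155). Canisters 1 and 3 stand with lids open at (497,112) and (632,118). The two empties are shut, and the bystanders have not moved. Handing in.

```bash
python3 -c "
from plant import manip
print(manip.sign_off())"
```

```text
the job is handed in; nothing more can be done
None
```

I handed the job in at about 45 s of robot time. The two loaded canisters are tipped and both balls are in the tray. All four canisters are back upright where they stood, with the emptied ones' lids open and the empty ones' lids shut, but the hand-in returned no verdict.

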